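# Raise the lamp dial by four clicks and start the lamp

### The job

Using only a fingertip, push the wing of the click-stop dial on the microscope lamp supply gently round clockwise (seen from above) by exactly four clicks from where it stands, without turning it backwards by a click or going beyond the fourth click. Then press the round start button beside the dial fully down and let it go. Do not grip the dial, and leave the small carton, the white dropper bottle and the dish where they stand.

Things in the scene. Friction and masses are not known exactly. Their poses are not given: they have to be found in the camera images.
- lamp_supply: the lamp supply: a low grey case with a white flat top panel, 130 mm (its x) by 190 mm (its y) by 60 mm high, fixed to the worktop, with the dial on its left half (+y) and the start button on its right half (-y). Origin at the centre of its underside; z up.
- dial_seat: the round black scale ring of the dial, 91 mm across, 4 mm thick, fixed on the case's top panel, with 16 short white ticks, one per click. Origin on the dial's axis at the level of the top panel (60 mm above the worktop); its x axis points along the wing's long part as the dial stands at the start; z up. The black dial disc on it is 68 mm across, its top 14.5 mm above this origin.
- wing_tip (a point): middle of the front end face of the dial's wing, 35 mm from the axis and 25.5 mm above the top panel; goes round with the dial. The wing is an upright bar across the disc, 10 mm thick, from 15 mm behind the axis to 35 mm in front of it, standing from the disc's top to 37.5 mm above the top panel. A white line on top marks its long front part. Push its flank near the front end.
- dial (a joint): angle of the dial in rad: 0 at the start, grows clockwise seen from above, 0.393 (22.5 degrees) per click, so four clicks are 1.571. No end stops. Spring detents: leaving a click takes about 4 N square on the wing 28 mm from the axis; past half way between two clicks the dial jumps ahead by itself and rests on the next.
- start_button (a joint): travel of the start button in m: 0 up, 0.006 fully down; it springs back, about 5 N holds it down
- start_button_top (a point): the centre of the start button's top face (moves with it), 22 mm above the top panel when up: a grey round button 26 mm across, in a black housing, 101 mm from the dial's axis. It is pressed straight down.
- cover_box: bystander: a loose small carton, 41 x 56 x 50 mm high; origin at the centre of its underside
- dropper: bystander: a loose white dropper bottle, 41 mm across and 90 mm high; origin at the centre of its underside
- dish: bystander: a loose round shallow dish, 61 mm across and 13 mm high; origin at the centre of its underside
Things that resemble listed ones, but are neither listed nor needed, are in the scene too. What is shaped like the lamp_supply but red is not meant.

How it is judged:
By the outcome, as a careful person would: the job done as asked, in the order asked, and still so for the second after the job is handed in, with the robot touching nothing.
It also fails if it takes over 62 s, if anything falls off the work surface, if the arm or the gripper's body presses on something with over 40 N, if the wrist force passes 120 N, or if a joint passes its speed limit or range.

### The arm

A 6-joint arm with a two-finger parallel gripper is mounted at the origin on a cart in front of the work surface, level with it; the furniture and walls round the work are solid. World frame = base frame: x ahead of the robot, y to its left, z up, the work surface at z = 0. Lengths are in mm, angles in rad, forces in N, time in s.
With the tool pointing down it reaches from about 325 to 925 mm from the base axis. Payload 3.1 kg.
Tool frame: the origin (TCP) lies midway between the tips of the shut fingers; the grasp point (between the pads) lies 19 mm behind it; z points along the fingers, y is the direction in which the jaws open and shut (so a half turn about z gives the same grasp; the last joint's range is limited). The gripper opens to 85 mm and grips with 20 to 120 N. Pads are 22 mm wide; open, the fingers measure 114 mm over their backs; the gripper's body (76 mm by 85 mm) begins 54 mm behind the grasp point. The pads swing forward as they close: fully open they stand 13 mm farther back than shut.
Start: joints at [-1.424, 0.217, 1.613, -0, 1.311, -0.112], TCP at [159.971, -604.192, 231.3] pointing down, gripper open.
Joint ranges: [-2.75, 2.75], [-0.78, 2.1], [0.31, 2.55], [-1.13, 4.27], [0.13, 2.63], [-2.58, 2.58]. Speed limits (rad/s): [2.79, 2.79, 3.14, 3.14, 3.14, 3.14].

### API

Orientations are given as a unit quaternion [x, y, z, w].
In Python, from plant import bot gives the robot as it stands. The module is installed in compiled form; this text tells all that it offers.
- The arm moves only by the tool jog_arm, never from a script. Its argument "rows" is a list of rows, each a list of 2 entries, a list of its own where there are three numbers: the shift along the world's x, y, z in mm, then the turn, a rotation vector about the world's x, y, z in rad. A call has 1 to 8 rows; each row is the pose to reach, as a shift and turn from the pose commanded when the call began; what a row does not reach only later rows make up. A row lasts 1/10 s, in which the tool goes at most 50 mm and 8.59 degrees, less where a joint would pass 70% of its speed; a pose out of reach is approached as far as the arm can. A call with a gripper value outside its range is refused whole. "fingers" is the opening, from 0 (shut) to 1 (fully open), set as the call begins (left out, the last holds). The fingers move at their own pace and stop on an object; "newtons" is the grip in N (left out, the last holds). Time passes only in rows, so rows that repeat a pose let the fingers close. It gives the time, the measured TCP pose, the force and the opening at its end, in the units of the state.
- bot.get_obs(): the state, without advancing time (a new reading comes with each control period).
- bot.grab_frame(name): name is "side" or "top"; returns a dict with "frame" (384x512x3 uint8, red, green, blue), "intrinsics" (3x3 intrinsics, pixels), "extrinsics" (4x4, takes a point from camera to world coordinates). Camera axes: x right, y down, z forward; pixel columns grow to the right and rows downward; lengths in mm; the calibration is good to about 2 mm. A picture is of the moment at which its call begins. There is no depth.
- bot.sign_off(): hands the job in, once; it reports no verdict.
Trained networks look in a picture, given as the dict that the camera call returned (one of the last four; its "shot" number tells which), for a name from the list of things; names that differ only in an ending like _2 or _b are one class to them, and where a whole thing is asked for, a point or a joint stands for the part that bears it (a point fixed in the world has none). Each returns a list of dicts, best first, with "p" (0 to 1); they miss things now and then, are a little off and sometimes report something else, mostly with a low value. They report only what shows in the picture. A call takes as long as a camera call. They do not tell look-alikes from the thing itself.
- bot.look_for(picture, label): "rect" ([left, top, right, bottom] in pixels, round what is visible of it).
- bot.trace(picture, label): "pixels" (384x512 bool, what is visible of it) and "rect" ([left, top, right, bottom] in pixels, round what is visible of it).
- bot.spot_point(picture, label): "xy" ([column, row] in pixels: a listed point, or the origin of a listed thing).
The state is a dict: "clock": time; "q": joint angles; "qd": joint speeds; "tau": joint torques, N m; "ee_pos": TCP position; "eef_rot": TCP orientation; "contact_force": force on the tool from outside, world axes, zero at the start; "wrist_torque": the same for the moment, N m; "grip_width": opening from 0.0 (shut) to 1.0 (fully open).
Only numpy, scipy, OpenCV 4.12 (cv2) and the standard library are available. Lean on these libraries where they do the work, as an engineer would, in place of code of your own. Each camera call takes 0.05 s, during which the arm holds its last target. There are 200 camera calls.

## Working session

There is one attempt and no reset: what is moved stays moved. The work goes in short steps, Python scripts to look and compute and a tool call to move; the robot and the scene stay as the last step left them, time stands still between calls to the robot, and variables do not carry over. Pictures are saved under pics/ and viewed, about 8 in all and at most 12, crops included, and the job is handed in when it is done.

Besides the shell and the picture viewer there is one more tool, called after "Request:" by a JSON object that holds its "fn" and its "kwargs", one argument or row to a line. jog_arm: Moves the arm, as the interface text tells. Its arguments: {"type":"object","properties":{"rows":{"type":"array","items":{"type":"array"}},"fingers":{"type":"number"},"newtons":{"type":"number"}},"required":["rows"]}

```bash
mkdir -p pics
cat > h.py <<'E'
import numpy as np, cv2
from plant import bot
def ray(f,uv):
    K=np.array(f["intrinsics"]);T=np.array(f["extrinsics"])
    d=T[:3,:3]@np.linalg.solve(K,[uv[0],uv[1],1.]);return T[:3,3],d
def atz(f,uv,z):
    o,d=ray(f,uv);return o+d*(z-o[2])/d[2]
def tri(f,a,g,b):
    o,d=ray(f,a);p,e=ray(g,b)
    s=np.linalg.lstsq(np.c_[d,-e],p-o,rcond=None)[0]
    return (o+d*s[0]+p+e*s[1])/2, np.linalg.norm(o+d*s[0]-p-e*s[1])
def proj(f,P):
    K=np.array(f["intrinsics"]);T=np.linalg.inv(np.array(f["extrinsics"]))
    c=T[:3,:3]@np.array(P,float)+T[:3,3];u=K@c;return u[:2]/u[2]
def save(f,n): cv2.imwrite(n,cv2.cvtColor(f["frame"],cv2.COLOR_RGB2BGR))
E
python3 - <<'E'
from h import *
np.set_printoptions(precision=1,suppress=True)
t=bot.grab_frame("top");s=bot.grab_frame("side")
im=np.hstack([t["frame"],s["frame"]])
for n,f in(("top",t),("side",s)):
    save(f,f"pics/{n}0.png");print(n,np.array(f["extrinsics"])[:3,3],f["intrinsics"][0][0])
L={}
for lab in["dial_seat","wing_tip","start_button_top","lamp_supply","cover_box","dropper","dish"]:
    for n,f in(("top",t),("side",s)):
        r=bot.spot_point(f,lab);print(lab,n,[(np.round(x["xy"],1),round(x["p"],2)) for x in r[:3]])
        if r:L[lab,n]=r[0]["xy"]
    if (lab,"top")in L and (lab,"side")in L: print("   ",*tri(t,L[lab,"top"],s,L[lab,"side"]))
E
```

```text
top [ 369.8 -109.7 1292.2] 377.1356137468139
side [157.9 902.6 455.3] 348.9224262248053
dial_seat top [(array([266.7, 191.6]), 0.66)]
dial_seat side [(array([236.4, 181.8]), 0.21)]
    [ 498.6 -143.8   86.7] 38.69665464524507
wing_tip top [(array([271.5, 177.2]), 0.92)]
wing_tip side [(array([237.7, 179.9]), 0.47)]
    [ 524.4 -164.9   85.9] 5.451822687553639
start_button_top top [(array([377.7, 269.8]), 0.42), (array([298.2, 181.8]), 0.36)]
start_button_top side [(array([332.1, 162.4]), 0.51), (array([248.2, 173.6]), 0.43)]
    [ 235.3 -506.9   78.5] 7.954982309208846
lamp_supply top [(array([349.6, 265.6]), 0.78), (array([275.1, 189.8]), 0.64)]
lamp_supply side [(array([246.6, 205.2]), 0.75), (array([327.9, 186.7]), 0.74)]
    [ 390.5 -381.1  -41.2] 326.0661285308308
cover_box top [(array([161. , 166.2]), 0.62)]
cover_box side [(array([173.4, 254.4]), 0.77)]
    [567.9 214.4   3. ] 0.6571702331822086
dropper top [(array([201., 144.]), 0.7)]
dropper side [(array([171.3, 227.5]), 0.6)]
    [648.   78.2   4. ] 1.0896940616014348
dish top [(array([318.3, 206.9]), 0.83)]
dish side [(array([274.5, 192.6]), 0.57)]
    [ 434.9 -332.8  -10.6] 9.85852288452816
```

View pics/top0.png

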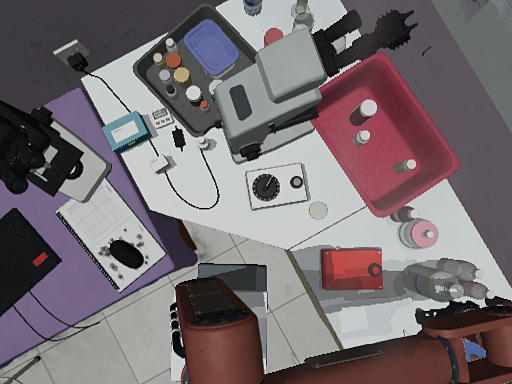

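View pics/side0.png

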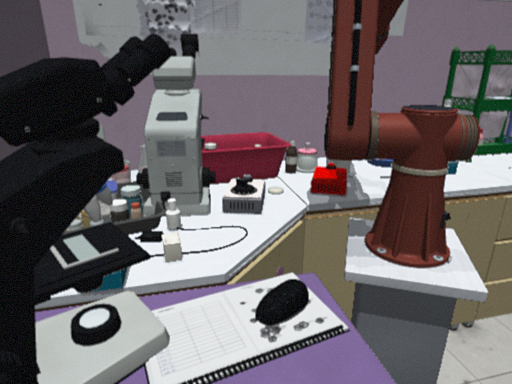

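The top view shows the white supply at about (276,187), with its dial at (265,187) and button at (297,182). The red look-alike is at (352,268), the dish at (318,210). In the side view the supply is at (244,195). I'll zoom in on the dial.

Run:
```python
from h import *
np.set_printoptions(precision=1,suppress=True)
t=bot.grab_frame("top");s=bot.grab_frame("side")
a=cv2.resize(t["frame"][155:217,235:335],None,fx=8,fy=8,interpolation=cv2.INTER_CUBIC)
b=cv2.resize(s["frame"][165:220,210:310],None,fx=8,fy=8,interpolation=cv2.INTER_CUBIC)
cv2.imwrite("pics/c.png",cv2.resize(np.vstack([a,b]),None,fx=.64,fy=.64)[:,:,::-1])
b1=atz(t,(297.5,182),82);print("button",b1)
for lab in["dial_seat","wing_tip","start_button_top","lamp_supply"]:
    for n,f in(("top",t),("side",s)):
        for x in bot.trace(f,lab)[:3]:
            m=x["pixels"].astype(np.uint8);ys,xs=np.nonzero(m)
            print(lab,n,round(x["p"],2),np.round(x["rect"],1),xs.mean(),ys.mean(),cv2.minAreaRect(np.c_[xs,ys].astype(np.float32)))
```

```text
button [ 513.7 -248.4   82. ]
dial_seat top 0.6 [251.2 174.6 278.4 197.8] 265.7350746268657 187.36940298507463 ((265.5, 187.5), (25.0, 25.0), 90.0)
dial_seat side 0.71 [234.4 180.5 255.9 197. ] 242.86333333333334 187.73333333333332 ((243.5, 186.0), (16.0, 25.0), 90.0)
wing_tip top 0.68 [254.7 179.3 277.5 197.8] 265.79466666666667 186.87733333333333 ((266.0, 187.0), (20.0, 22.0), 90.0)
wing_tip side 0.75 [234.2 176.8 253.7 192.5] 242.7433628318584 185.86725663716814 ((243.5, 185.0), (14.0, 19.0), 90.0)
start_button_top top 0.5 [374.8 266.7 378.8 275.5] 375.5 270.2857142857143 ((375.5, 270.5), (7.0, 7.0), 90.0)
start_button_top top 0.42 [295.  177.8 299.1 185. ] 296.5 181.5 ((296.5, 181.5), (5.0, 5.0), 90.0)
lamp_supply top 0.86 [246.2 164.4 306.8 211.4] 279.8537794299876 185.91387856257745 ((275.88336181640625, 186.27688598632812), (39.808109283447266, 58.5975341796875), 80.83765411376953)
lamp_supply top 0.6 [321.3 242.7 384.5 290.3] 351.40643863179076 268.8144869215292 ((351.5, 268.5), (43.0, 61.0), 90.0)
lamp_supply side 0.93 [223.7 175.3 266.2 214.5] 244.54597156398106 197.660663507109 ((243.49343872070312, 193.68943786621094), (42.66429901123047, 37.7361946105957), 1.9749339818954468)
lamp_supply side 0.8 [309.4 162.5 345.9 197. ] 328.799 180.445 ((328.5, 179.0), (37.0, 32.0), 0.0)
```

View pics/c.png

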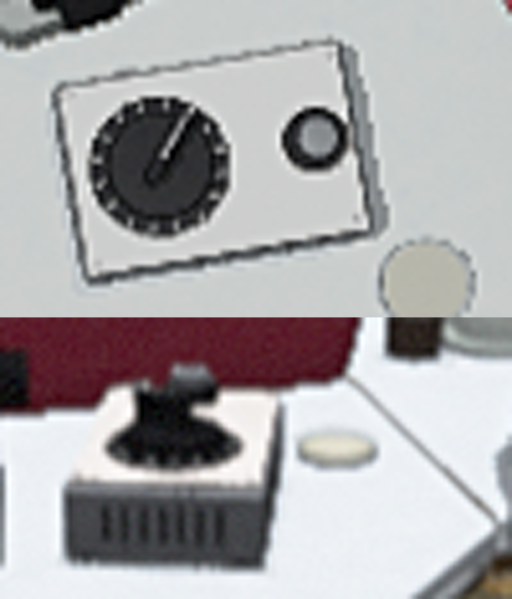

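Run:
```python
from h import *
from scipy.spatial.transform import Rotation as R
np.set_printoptions(precision=2,suppress=True)
t=bot.grab_frame("top");s=bot.grab_frame("side")
o=bot.get_obs();print(o["ee_pos"],R.from_quat(o["eef_rot"]).as_matrix(),o["contact_force"],o["clock"],o["grip_width"])
def px(x,y,k=5.12): return (235+(x+.5)/k-.5,155+(y+.5)/k-.5)
C=atz(t,px(159,165),64);B=atz(t,px(318,137),82)
W=atz(t,px(193,107),97.5);A=atz(t,px(165,156),97.5)
print("C",C,"B",B,np.linalg.norm((C-B)[:2]),"linevec",W-A,"fromC",W-C,np.degrees(np.arctan2(*(W-A)[1::-1])),np.degrees(np.arctan2(*(W-C)[1::-1])))
d=(C-B)[:2];print("CB angle",np.degrees(np.arctan2(d[1],d[0])))
# disc-based centre, side view check
def ps(x,y,k=5.12): return (210+(x+.5)/k-.5,165+(y-317+.5)/k-.5)
print("side proj of C",proj(s,C),"seen",ps(174,445)); 
print("side atz",atz(s,ps(174,447),64))
c=[(55,90),(338,42),(380,235),(90,280)]
print("corners z60",[atz(t,px(*p),60)[:2] for p in c])
```

```text
[ 159.97 -604.18  231.28] [[ 0.97  0.26  0.  ]
 [ 0.26 -0.97  0.  ]
 [ 0.   -0.   -1.  ]] [-0.18 -0.5   0.7 ] 1.4 1.0000303930586596
C [ 497.79 -146.59   64.  ] B [ 515.74 -245.82   82.  ] 100.84251684496466 linevec [ 31.05 -16.86   0.  ] fromC [ 33.26 -19.48  33.5 ] -28.507804294240426 -30.35857775457491
CB angle 100.25350266562272
side proj of C [242.79 188.36] seen (243.58203125, 189.59765625)
side atz [ 490.38 -131.99   64.  ]
corners z60 [array([545.28, -78.93]), array([ 580.18, -260.38]), array([ 456.24, -288.64]), array([ 423.51, -104.07])]
```

Run:
```python
import cv2,numpy as np
t=cv2.imread("pics/top0.png");s=cv2.imread("pics/side0.png")
a=cv2.resize(t[95:195,205:335],None,fx=4.5,fy=4.5,interpolation=3)[:, :400]
b=cv2.resize(s[110:220,140:230],None,fx=4.1,fy=4.1,interpolation=3)
h=min(len(a),len(b));cv2.imwrite("pics/m.png",np.hstack([a[:h],b[:h]]))
```

```text
(no output)
```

View pics/m.png

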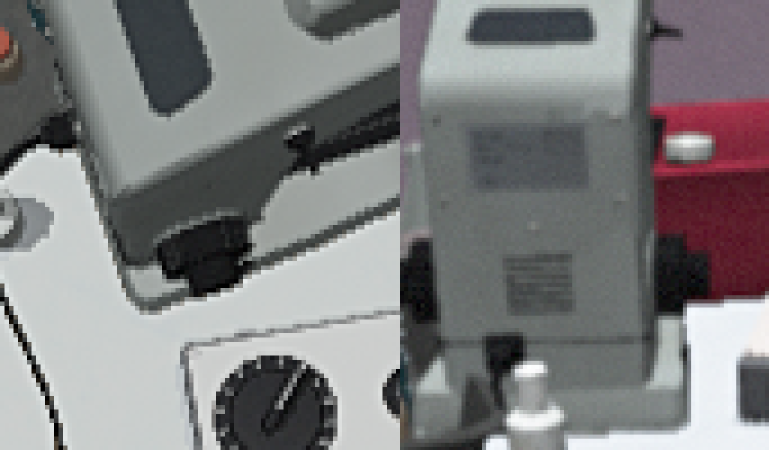

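Run:
```python
from h import *
np.set_printoptions(precision=1,suppress=True)
t=bot.grab_frame("top");s=bot.grab_frame("side")
print(tri(t,(250.5,155),s,(215,176)), atz(t,(250.5,159),90),atz(t,(250.5,159),150))
```

```text
(array([584.5, -98. , 115.9]), np.float64(16.06836332078298)) [584.1 -95.3  90. ] [573.4 -96.  150. ]
```

The black microscope knob, at about (580,-95) and z 95–137, is near the approach but clears it. I'm moving over now with the fingers shut.

Request:
{"fn": "jog_arm", "kwargs": {
  "rows": [
    [[25,32,0],[0,0,0.057]],
    [[50,64,0],[0,0,0.114]],
    [[75,96,0],[0,0,0.171]],
    [[100,128,0],[0,0,0.228]],
    [[125,160,0],[0,0,0.285]],
    [[150,192,0],[0,0,0.342]],
    [[175,224,0],[0,0,0.399]],
    [[200,256,0],[0,0,0.456]]
  ],
  "fingers": 0,
  "newtons": 20
}}

```text
clock: 2.3
ee_pos: [360.8, -346.9, 231.6]
eef_rot: [0.936, 0.351, 0.0, 0.0]
contact_force: [-0.1, 0.3, -0.4]
grip_width: 0.003
```

Request:
{"fn": "jog_arm", "kwargs": {
  "rows": [
    [[25,32,0],[0,0,0.057]],
    [[50,64,0],[0,0,0.114]],
    [[75,96,0],[0,0,0.171]],
    [[100,128,0],[0,0,0.228]],
    [[125,160,0],[0,0,0.285]],
    [[145,193,0],[0,0,0.336]],
    [[145,193,0],[0,0,0.336]]
  ]
}}

```text
clock: 3.0
ee_pos: [506.8, -151.6, 231.5]
eef_rot: [0.864, 0.504, 0.001, -0.0]
contact_force: [-0.4, -0.8, 0.9]
grip_width: -0.002
```

Request:
{"fn": "jog_arm", "kwargs": {
  "rows": [
    [[16,8,-25],[0,0,0]],
    [[31,15,-55],[0,0,0]],
    [[31,15,-85],[0,0,0]],
    [[31,15,-105],[0,0,0]],
    [[31,15,-115],[0,0,0]],
    [[31,15,-115],[0,0,0]]
  ]
}}

```text
clock: 3.6
ee_pos: [534.4, -140.2, 114.6]
eef_rot: [0.865, 0.501, -0.001, -0.001]
contact_force: [0.3, 0.4, 0.3]
grip_width: 0.0
```

Run:
```python
from h import *
t=bot.grab_frame("top");s=bot.grab_frame("side")
o=bot.get_obs();print(o["ee_pos"],o["contact_force"],o["q"],proj(t,o["ee_pos"]),proj(s,o["ee_pos"]))
a=cv2.resize(t["frame"][140:220,220:320],None,fx=5,fy=5,interpolation=3)
b=cv2.resize(s["frame"][110:220,170:270],None,fx=3.64,fy=3.64,interpolation=3)[:400]
h=min(len(a),len(b));cv2.imwrite("pics/n.png",cv2.resize(np.hstack([a[:h],b[:h]]),None,fx=.9,fy=.9)[:,:,::-1])
```

```text
[ 536.52036007 -140.92259061  117.28466859] [ 0.9476674  -0.0061474   0.12198947] [-3.83314698e-01  1.94696730e-01  1.87017553e+00 -1.45662733e-04
  1.07517073e+00  1.37392837e-01] [264.62241575 172.76185727] [230.9526498  172.68263177]
```

View pics/n.png

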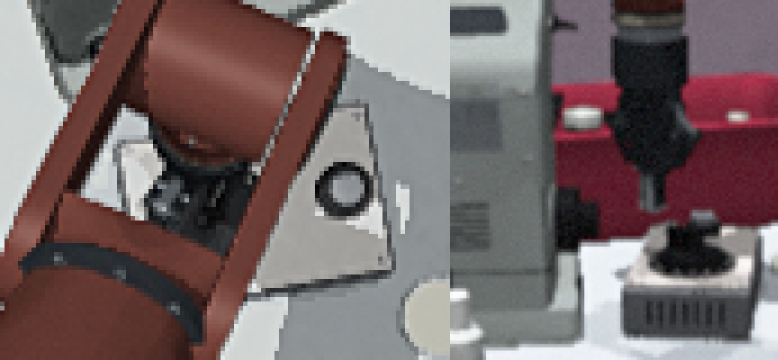

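The side view shows the shut fingertip at (232.6,172.6), where projection puts it. It is above the +y/+x side of the wing and clear of the knob. Next I lower it and creep toward the flank.

Request:
{"fn": "jog_arm", "kwargs": {
  "rows": [
    [[0,0,-10],[0,0,0]],
    [[0,0,-20],[0,0,0]],
    [[0,0,-28],[0,0,0]],
    [[0,0,-30],[0,0,0]],
    [[0,0,-30],[0,0,0]],
    [[0,0,-30],[0,0,0]]
  ]
}}

```text
clock: 4.3
ee_pos: [536.1, -140.2, 86.3]
eef_rot: [0.865, 0.502, 0.0, 0.0]
contact_force: [0.1, 0.6, 0.5]
grip_width: 0.005
```

Request:
{"fn": "jog_arm", "kwargs": {
  "rows": [
    [[-0.5,-0.9,0],[0,0,0]],
    [[-1,-1.7,0],[0,0,0]],
    [[-1.5,-2.6,0],[0,0,0]],
    [[-2,-3.5,0],[0,0,0]],
    [[-2,-3.5,0],[0,0,0]],
    [[-2,-3.5,0],[0,0,0]]
  ]
}}

```text
clock: 4.9
ee_pos: [534.0, -143.7, 86.3]
eef_rot: [0.865, 0.501, 0.0, 0.0]
contact_force: [-0.3, 0.3, -0.9]
grip_width: 0.003
```

Request:
{"fn": "jog_arm", "kwargs": {
  "rows": [
    [[-0.5,-0.9,0],[0,0,0]],
    [[-1,-1.7,0],[0,0,0]],
    [[-1,-1.7,0],[0,0,0]],
    [[-1,-1.7,0],[0,0,0]]
  ]
}}

```text
clock: 5.3
ee_pos: [532.9, -145.4, 86.3]
eef_rot: [0.865, 0.502, -0.0, -0.0]
contact_force: [-0.1, -0.0, 0.1]
grip_width: -0.002
```

Request:
{"fn": "jog_arm", "kwargs": {
  "rows": [
    [[-0.5,-0.9,0],[0,0,0]],
    [[-1,-1.7,0],[0,0,0]],
    [[-1,-1.7,0],[0,0,0]],
    [[-1,-1.7,0],[0,0,0]]
  ]
}}

```text
clock: 5.7
ee_pos: [532.3, -146.6, 86.3]
eef_rot: [0.865, 0.501, 0.001, -0.0]
contact_force: [2.2, 2.9, -0.7]
grip_width: -0.0
```

Request:
{"fn": "jog_arm", "kwargs": {
  "rows": [
    [[-0.5,-0.9,0],[0,0,0]],
    [[-1,-1.7,0],[0,0,0]],
    [[-1,-1.7,0],[0,0,0]],
    [[-1,-1.7,0],[0,0,0]]
  ]
}}

```text
clock: 6.1
ee_pos: [531.3, -149.0, 86.4]
eef_rot: [0.865, 0.502, 0.0, 0.0]
contact_force: [3.0, 1.7, -2.0]
grip_width: -0.002
```

Run:
```python
import numpy as np
C=np.array([498,-146.5])
def F(th):
    a=np.radians(-29.5)-th
    return C+30*np.array([np.cos(a),np.sin(a)])+16.3*np.array([-np.sin(a),np.cos(a)])
cur=np.array([531.0,-148.8]);t0=0.
for ths in ([.1,.15,.2,.25,.3,.35,.4,.4],[.45,.5,.55,.6,.65,.7,.75,.8],[.85,.9,.95,1.0,1.05,1.1,1.15,1.2],[1.25,1.3,1.33,1.36,1.39,1.42,1.45,1.45]):
    print([[list(map(float,np.round(F(x)-cur,1)))+[0],[0,0,round(t0-x,2)*-1*-1]] for x in ths])
    cur=cur+np.round(F(ths[-1])-cur,1);t0=ths[-1]
    print(cur)
```

```text
[[[0.9, -1.7, 0], [0, 0, -0.1]], [[0.7, -3.4, 0], [0, 0, -0.15]], [[0.3, -5.1, 0], [0, 0, -0.2]], [[-0.1, -6.7, 0], [0, 0, -0.25]], [[-0.6, -8.3, 0], [0, 0, -0.3]], [[-1.1, -10.0, 0], [0, 0, -0.35]], [[-1.8, -11.5, 0], [0, 0, -0.4]], [[-1.8, -11.5, 0], [0, 0, -0.4]]]
[ 529.2 -160.3]
[[[-0.7, -1.6, 0], [0, 0, -0.05]], [[-1.5, -3.1, 0], [0, 0, -0.1]], [[-2.4, -4.5, 0], [0, 0, -0.15]], [[-3.4, -6.0, 0], [0, 0, -0.2]], [[-4.4, -7.3, 0], [0, 0, -0.25]], [[-5.5, -8.6, 0], [0, 0, -0.3]], [[-6.6, -9.9, 0], [0, 0, -0.35]], [[-7.8, -11.1, 0], [0, 0, -0.4]]]
[ 521.4 -171.4]
[[[-1.3, -1.1, 0], [0, 0, -0.05]], [[-2.6, -2.2, 0], [0, 0, -0.1]], [[-4.0, -3.2, 0], [0, 0, -0.15]], [[-5.4, -4.1, 0], [0, 0, -0.2]], [[-6.9, -5.0, 0], [0, 0, -0.25]], [[-8.4, -5.8, 0], [0, 0, -0.3]], [[-10.0, -6.5, 0], [0, 0, -0.35]], [[-11.6, -7.1, 0], [0, 0, -0.4]]]
[ 509.8 -178.5]
[[[-1.6, -0.6, 0], [0, 0, -0.05]], [[-3.2, -1.0, 0], [0, 0, -0.1]], [[-4.2, -1.3, 0], [0, 0, -0.13]], [[-5.2, -1.5, 0], [0, 0, -0.16]], [[-6.2, -1.7, 0], [0, 0, -0.19]], [[-7.3, -1.8, 0], [0, 0, -0.22]], [[-8.3, -2.0, 0], [0, 0, -0.25]], [[-8.3, -2.0, 0], [0, 0, -0.25]]]
[ 501.5 -180.5]
```

Request:
{"fn": "jog_arm", "kwargs": {
  "rows": [
    [[0.9,-1.7,0],[0,0,-0.1]],
    [[0.7,-3.4,0],[0,0,-0.15]],
    [[0.3,-5.1,0],[0,0,-0.2]],
    [[-0.1,-6.7,0],[0,0,-0.25]],
    [[-0.6,-8.3,0],[0,0,-0.3]],
    [[-1.1,-10.0,0],[0,0,-0.35]],
    [[-1.8,-11.5,0],[0,0,-0.4]],
    [[-1.8,-11.5,0],[0,0,-0.4]]
  ]
}}

```text
clock: 6.9
ee_pos: [528.6, -160.4, 86.2]
eef_rot: [0.948, 0.32, -0.001, -0.0]
contact_force: [1.5, 2.7, -0.3]
grip_width: 0.0
```

Run:
```python
from h import *
o=bot.get_obs();print(o["ee_pos"],o["contact_force"])
t=bot.grab_frame("top");s=bot.grab_frame("side")
a=cv2.resize(t["frame"][155:215,235:315],None,fx=6,fy=6,interpolation=3)
b=cv2.resize(s["frame"][160:220,210:270],None,fx=6,fy=6,interpolation=3)
cv2.imwrite("pics/p.png",cv2.resize(np.hstack([a,b]),None,fx=.9,fy=.9)[:,:,::-1])
```

```text
[ 528.59423077 -160.39252782   86.16783521] [ 1.54377089  2.66324378 -0.31488333]
```

View pics/p.png

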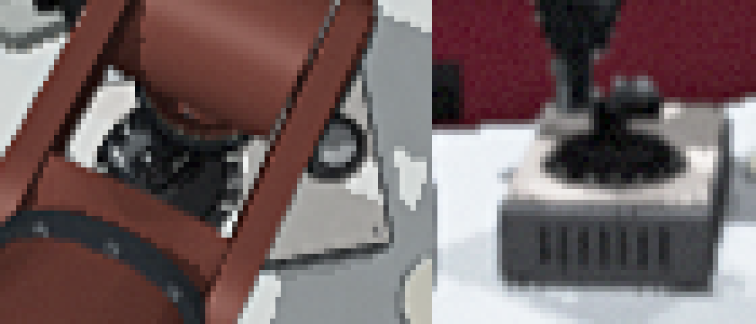

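Request:
{"fn": "jog_arm", "kwargs": {
  "rows": [
    [[-0.7,-1.6,0],[0,0,-0.05]],
    [[-1.5,-3.1,0],[0,0,-0.1]],
    [[-2.4,-4.5,0],[0,0,-0.15]],
    [[-3.4,-6.0,0],[0,0,-0.2]]
  ]
}}

```text
clock: 7.4
ee_pos: [525.0, -166.9, 86.2]
eef_rot: [0.975, 0.223, -0.001, 0.0]
contact_force: [0.3, 0.1, -0.6]
grip_width: 0.0
```

Request:
{"fn": "jog_arm", "kwargs": {
  "rows": [
    [[-1.0,-1.3,0],[0,0,-0.05]],
    [[-2.1,-2.6,0],[0,0,-0.1]],
    [[-3.2,-3.9,0],[0,0,-0.15]],
    [[-4.4,-5.1,0],[0,0,-0.2]]
  ]
}}

```text
clock: 7.8
ee_pos: [521.5, -171.7, 86.3]
eef_rot: [0.992, 0.124, 0.0, 0.0]
contact_force: [2.6, 2.0, -1.5]
grip_width: 0.001
```

Request:
{"fn": "jog_arm", "kwargs": {
  "rows": [
    [[-1.3,-1.1,0],[0,0,-0.05]],
    [[-2.6,-2.2,0],[0,0,-0.1]],
    [[-4.0,-3.2,0],[0,0,-0.15]],
    [[-5.4,-4.1,0],[0,0,-0.2]]
  ]
}}

```text
clock: 8.2
ee_pos: [515.2, -176.2, 86.2]
eef_rot: [1.0, 0.025, -0.001, 0.001]
contact_force: [-0.2, -0.4, -1.1]
grip_width: 0.003
```

Request:
{"fn": "jog_arm", "kwargs": {
  "rows": [
    [[-1.5,-0.9,0],[0,0,-0.05]],
    [[-3.0,-1.7,0],[0,0,-0.1]],
    [[-4.6,-2.4,0],[0,0,-0.15]],
    [[-4.6,-2.4,0],[0,0,-0.15]]
  ]
}}

```text
clock: 8.6
ee_pos: [510.8, -178.6, 86.3]
eef_rot: [0.999, -0.049, -0.001, 0.001]
contact_force: [0.8, 0.9, 0.8]
grip_width: -0.006
```

Request:
{"fn": "jog_arm", "kwargs": {
  "rows": [
    [[-1.6,-0.6,0],[0,0,-0.05]],
    [[-3.2,-1.2,0],[0,0,-0.1]],
    [[-4.8,-1.6,0],[0,0,-0.15]],
    [[-5.8,-1.9,0],[0,0,-0.18]],
    [[-5.8,-1.9,0],[0,0,-0.18]]
  ]
}}

```text
clock: 9.1
ee_pos: [505.4, -180.4, 86.4]
eef_rot: [0.99, -0.139, -0.0, 0.001]
contact_force: [1.4, -0.9, -0.1]
grip_width: 0.002
```

Request:
{"fn": "jog_arm", "kwargs": {
  "rows": [
    [[-1,-0.2,0],[0,0,-0.03]],
    [[-1,-0.2,0],[0,0,-0.03]]
  ]
}}

```text
clock: 9.3
ee_pos: [504.1, -180.0, 86.3]
eef_rot: [0.988, -0.154, -0.001, -0.0]
contact_force: [0.7, -0.1, 0.1]
grip_width: 0.002
```

Request:
{"fn": "jog_arm", "kwargs": {
  "rows": [
    [[-1,-0.2,0],[0,0,-0.03]],
    [[-1,-0.2,0],[0,0,-0.03]]
  ]
}}

```text
clock: 9.5
ee_pos: [503.0, -179.9, 86.1]
eef_rot: [0.986, -0.169, -0.001, -0.0]
contact_force: [-0.7, -0.2, -0.3]
grip_width: 0.003
```

Request:
{"fn": "jog_arm", "kwargs": {
  "rows": [
    [[-0.7,-0.1,0],[0,0,-0.02]],
    [[-0.7,-0.1,0],[0,0,-0.02]],
    [[-0.7,-0.1,0],[0,0,-0.02]]
  ]
}}

```text
clock: 9.8
ee_pos: [502.8, -180.2, 86.3]
eef_rot: [0.984, -0.179, -0.0, -0.0]
contact_force: [-0.2, -0.4, 0.2]
grip_width: -0.001
```

Request:
{"fn": "jog_arm", "kwargs": {
  "rows": [
    [[4.7,-1.7,0],[0,0,0]],
    [[9.4,-3.5,0],[0,0,0]],
    [[9.4,-3.5,15],[0,0,0]],
    [[9.4,-3.5,45],[0,0,0]],
    [[9,-40,75],[0,0,0]],
    [[5,-85,95],[0,0,0]],
    [[0,-130,95],[0,0,0]],
    [[-5,-175,95],[0,0,0]]
  ]
}}

```text
clock: 10.6
ee_pos: [498.8, -357.7, 184.6]
eef_rot: [0.984, -0.178, 0.002, 0.001]
contact_force: [0.8, -0.6, -0.5]
grip_width: -0.003
```

Request:
{"fn": "jog_arm", "kwargs": {
  "rows": [
    [[-5,-45,0],[0,0,0]],
    [[-10,-85,0],[0,0,0]],
    [[-10,-85,0],[0,0,0]]
  ]
}}

```text
clock: 10.9
ee_pos: [486.9, -446.0, 182.9]
eef_rot: [0.983, -0.181, 0.001, 0.002]
contact_force: [0.1, -0.0, 0.0]
grip_width: -0.001
```

Run:
```python
from h import *
np.set_printoptions(precision=2,suppress=True)
t=bot.grab_frame("top");s=bot.grab_frame("side");o=bot.get_obs();print(o["ee_pos"],o["clock"])
for a in (29.5+45,29.5+67.5,29.5+90,29.5+112.5): pass
a=cv2.resize(t["frame"][155:217,235:335],None,fx=8,fy=8,interpolation=cv2.INTER_CUBIC)
b=cv2.resize(s["frame"][165:220,210:310],None,fx=8,fy=8,interpolation=cv2.INTER_CUBIC)
cv2.imwrite("pics/d.png",cv2.resize(np.vstack([a,b]),None,fx=.64,fy=.64)[:,:,::-1])
for k in(3,4,5):
    th=np.radians(-29.5-22.5*k);P=[498+33*np.cos(th),-146.5+33*np.sin(th),97.5]
    print(k,(proj(t,P)-[235,155])*5.12,(proj(s,P)-[210,165])*5.12+[0,317])
```

```text
[ 487.66 -441.27  182.1 ] 11.0
3 [211.12 164.59] [187.77 373.79]
4 [204.3  184.04] [203.67 377.1 ]
5 [190.48 199.41] [214.27 382.09]
```

View pics/d.png

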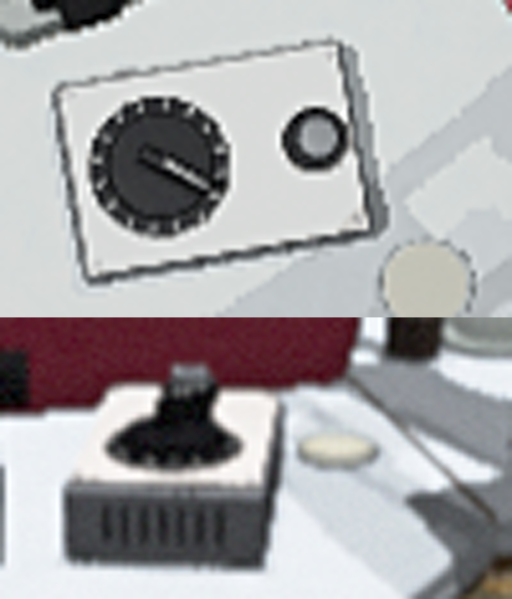

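The white line now runs from (145,150) to (212,189), which is 90.5° from its starting direction, so the dial is on the fourth click. Nothing else has moved. Now the button.

Request:
{"fn": "jog_arm", "kwargs": {
  "rows": [
    [[5,40,0],[0,0,0]],
    [[11,80,0],[0,0,0]],
    [[17,120,0],[0,0,0]],
    [[23,160,0],[0,0,0]],
    [[28,194.5,-15],[0,0,0]],
    [[28,194.5,-50],[0,0,0]],
    [[28,194.5,-80],[0,0,0]],
    [[28,194.5,-91],[0,0,0]]
  ]
}}

```text
clock: 11.8
ee_pos: [513.6, -242.2, 87.4]
eef_rot: [0.984, -0.177, -0.003, -0.001]
contact_force: [-0.2, 0.4, 0.0]
grip_width: 0.001
```

Request:
{"fn": "jog_arm", "kwargs": {
  "rows": [
    [[0,0,-2],[0,0,0]],
    [[0,0,-4],[0,0,0]],
    [[0,0,-6],[0,0,0]],
    [[0,0,-7],[0,0,0]],
    [[0,0,-7],[0,0,0]],
    [[0,0,-7],[0,0,0]]
  ]
}}

```text
clock: 12.4
ee_pos: [516.2, -246.2, 83.9]
eef_rot: [0.984, -0.179, 0.001, 0.0]
contact_force: [-0.1, 0.3, -0.7]
grip_width: -0.004
```

Request:
{"fn": "jog_arm", "kwargs": {
  "rows": [
    [[0,0,-1],[0,0,0]],
    [[0,0,-2],[0,0,0]],
    [[0,0,-3],[0,0,0]],
    [[0,0,-3],[0,0,0]],
    [[0,0,-3],[0,0,0]]
  ]
}}

```text
clock: 12.9
ee_pos: [516.1, -246.0, 80.6]
eef_rot: [0.984, -0.179, 0.0, 0.0]
contact_force: [-0.1, 1.1, 2.1]
grip_width: -0.001
```

Request:
{"fn": "jog_arm", "kwargs": {
  "rows": [
    [[0,0,-1],[0,0,0]],
    [[0,0,-2],[0,0,0]],
    [[0,0,-3],[0,0,0]],
    [[0,0,-3],[0,0,0]]
  ]
}}

```text
clock: 13.3
ee_pos: [516.1, -246.0, 77.5]
eef_rot: [0.984, -0.179, 0.0, 0.0]
contact_force: [-1.8, -1.1, 4.8]
grip_width: -0.002
```

Request:
{"fn": "jog_arm", "kwargs": {
  "rows": [
    [[0,0,-1],[0,0,0]],
    [[0,0,-1.5],[0,0,0]],
    [[0,0,-1.5],[0,0,0]]
  ]
}}

```text
clock: 13.6
ee_pos: [516.1, -246.0, 76.1]
eef_rot: [0.984, -0.179, 0.0, 0.0]
contact_force: [-0.2, 0.9, 5.1]
grip_width: -0.001
```

Request:
{"fn": "jog_arm", "kwargs": {
  "rows": [
    [[0,0,-0.5],[0,0,0]],
    [[0,0,-1],[0,0,0]],
    [[0,0,-1],[0,0,0]]
  ]
}}

```text
clock: 13.9
ee_pos: [516.1, -246.0, 76.0]
eef_rot: [0.984, -0.179, 0.0, 0.0]
contact_force: [-3.2, 0.6, 10.1]
grip_width: 0.002
```

Request:
{"fn": "jog_arm", "kwargs": {
  "rows": [
    [[0,0,-0.5],[0,0,0]],
    [[0,0,-1],[0,0,0]],
    [[0,0,-1],[0,0,0]]
  ]
}}

```text
clock: 14.2
ee_pos: [516.1, -246.1, 75.9]
eef_rot: [0.984, -0.179, -0.0, 0.0]
contact_force: [-4.7, 2.5, 13.8]
grip_width: 0.005
```

Request:
{"fn": "jog_arm", "kwargs": {
  "rows": [
    [[0,0,3],[0,0,0]],
    [[0,0,8],[0,0,0]],
    [[0,0,20],[0,0,0]],
    [[0,0,50],[0,0,0]],
    [[0,0,90],[0,0,0]],
    [[-5,-40,105],[0,0,0]],
    [[-10,-85,105],[0,0,0]],
    [[-15,-130,105],[0,0,0]]
  ]
}}

```text
clock: 15.0
ee_pos: [501.1, -376.6, 180.1]
eef_rot: [0.984, -0.178, 0.001, 0.0]
contact_force: [0.4, -0.5, -0.5]
grip_width: -0.0
```

Request:
{"fn": "jog_arm", "kwargs": {
  "rows": [
    [[-5,-40,0],[0,0,0]],
    [[-10,-65,0],[0,0,0]],
    [[-10,-65,0],[0,0,0]],
    [[-10,-65,0],[0,0,0]]
  ]
}}

```text
clock: 15.4
ee_pos: [490.3, -440.3, 178.1]
eef_rot: [0.984, -0.179, -0.001, -0.001]
contact_force: [-0.8, 0.2, 0.7]
grip_width: 0.002
```

Run:
```python
from h import *
t=bot.grab_frame("top");s=bot.grab_frame("side");o=bot.get_obs();print(o["ee_pos"],o["clock"],o["contact_force"])
a=cv2.resize(t["frame"][125:217,145:335],None,fx=4,fy=4,interpolation=cv2.INTER_CUBIC)
b=cv2.resize(s["frame"][165:220,210:310],None,fx=4,fy=4,interpolation=cv2.INTER_CUBIC)
b=np.hstack([b,np.zeros((b.shape[0],a.shape[1]-b.shape[1],3),np.uint8)])
cv2.imwrite("pics/e.png",np.vstack([a,b])[:,:,::-1])
t0=cv2.imread("pics/top0.png")[:,:,::-1]
for n,(x,y) in dict(box=(161,163),drop=(204,143),dish=(318,210)).items():
    d=np.abs(t0[y-12:y+12,x-12:x+12].astype(int)-t["frame"][y-12:y+12,x-12:x+12]).max(2);print(n,(d>50).sum())
```

```text
[ 490.87120374 -439.22730719  178.24066184] 15.5 [-0.2653776  -0.18005732  0.55429794]
box 0
drop 0
dish 11
```

View pics/e.png

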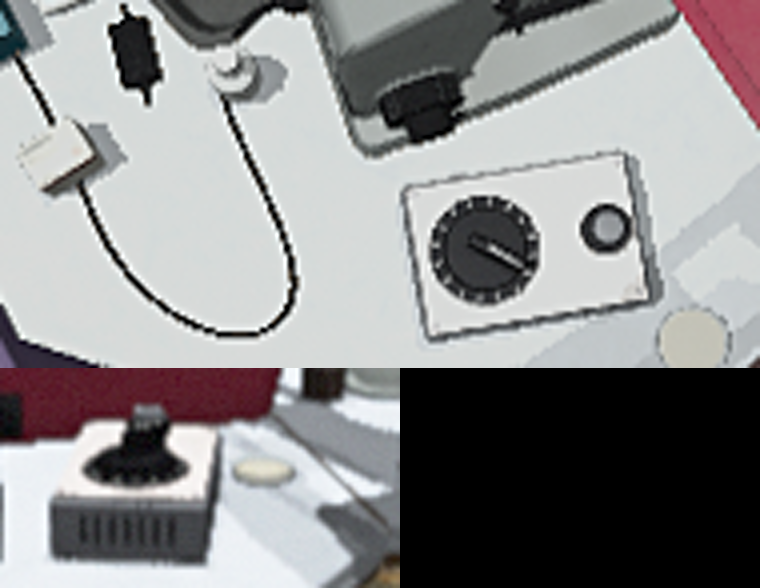

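The wing is still on the fourth click, with its line tip at crop (523,268). The button is back up at (607,229), and the carton, dropper and dish are in place; the 11 changed dish pixels are the arm's shadow. I'm handing in.

```bash
python3 -c "
from plant import bot
print(bot.sign_off())"
```

```text
the job is handed in; nothing more can be done
None
```

The dial is four clicks clockwise from where it stood, the start button was pressed fully down and released afterwards, and the job is handed in at about 15.5 s.

- **Dial:** I pushed the wing's flank with the shut fingertips, about 3–4 N at each reading. I stopped a little past the last half-way point and let the detent carry it to the fourth click. In the top view the white line turned 90.5° (four clicks are 90°), and it had not moved after the button press.
- **Button:** The fingertip stopped at z = 76.0 mm, which is the full 6 mm of travel. The force rose from about 5 N to 14 N against the stop. The last picture looks the same as before the press, and I took that as the button being back up.
- **Bystanders:** The carton and dropper bottle show no change in the top view. The dish showed 11 changed pixels, which I put down to the arm's shadow, since the dish stands where it did.
- **Disagreements:** The networks' first points for the dial seat, start button and lamp supply were poor. The two views missed each other by 39 mm on the seat, and for the button and supply the red look-alike got mixed in. I used positions read from the top picture instead. Those gave 100.8 mm from dial to button against 101 mm stated, and the side view agreed to about 1.5 pixels.

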